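Seat the slicing disc on its drive and shut the lid

TASK

The slicing disc has only been laid on the vegetable slicer's spindle and still rides on top of the driving lugs: turn it, for instance by pushing the blunt back of its blade carrier, until you feel it drop fully home, and keep off the sharp steel blade. Then swing the lid completely shut, and leave the pan, the tub, the bottle and the knife where they are.

Things in the scene. Friction and masses are not known exactly. Their poses are not given: they have to be found in the camera images.
- slicer: Vegetable slicer fixed on the steel table: white motor base 200 x 275 x 93 mm, on it a round aluminium chamber, open at the top, 218 mm outside, about 196 mm inside, rim 185 mm above the table. Origin: on the table under the axis of chamber and drive spindle. z up, y towards the lid's hinge, -y towards the discharge spout.
- drive (a point): On the axis, 126 mm above the table: the shoulder of the drive spindle, hidden under the disc. From it rise a plain, greased 19 mm shaft and three equal driving lugs, 120 degrees apart and 10 mm high, at an angle that is not known. The spindle is stiff (about 0.6 N m) and stays put while a disc that is not home turns easily on top of the lugs.
- disc: Loose slicing disc (0.6 kg) lying on the spindle: steel plate 185 mm across, 4 mm thick, with a blue hub. Until home its origin is 136 mm above the table, home 126 mm. Origin: centre of the hub's underside; z up along the disc's axis, x along its blade. Plate top 44 mm above the origin. The hub's underside has three slots, along +x and at 120 and 240 degrees, that fit over the lugs.
- hub_top (a point): Centre of the top of the disc's blue hub (44 mm across, 15 mm above the plate), 59 mm above the disc's origin. At the start 195 mm above the table, 10 mm above the rim, where it keeps the lid from shutting. Once the slots are within about 5 degrees of the lugs the disc drops 10 mm and is home: hub top at 185 mm, level with the rim.
- blade_back (a point): Middle of the blunt back (-y side) of the blue blade carrier, 56 mm from the axis, 6 mm above the plate. The straight carrier, 12 mm wide and 12 mm high, stands on the plate along the disc's +x from 24 to 88 mm from the axis. Pushed in the disc's +y the disc turns anticlockwise seen from above; 15 to 105 degrees of that are needed.
- blade: Sharp steel blade strip on the other (+y) side of the blue carrier, 64 x 12 x 3 mm: in the disc's frame x 24 to 88, y 5.5 to 17.5, z 49.5 to 52.5 mm. Same origin and axes as the disc. The robot must not touch it.
- lid (a joint): Hinged lid's angle: 0 = shut, 1.55 to 1.8 = open at the start, stop 1.85 rad. A stiff hinge (0.8 N m) keeps it where it is left. Aluminium plate 218 mm across, 8 mm thick, centre 124 mm from the hinge; black lip at the far edge, up to 427 mm above the table when open. Shut, its top is at 195 mm. On its outer face a half-moon hopper, 63 mm high, on the slicer's +x half; the -x half is bare.
- lid_hinge (a point): Middle of the lid's hinge axis, which runs along the slicer's x: 124 mm from the drive axis towards the slicer's +y, 190 mm above the table. Axes are the slicer's.
- lid_pad (a point): Point on the lid's outer face (upper when shut), in the middle of its bare half: 150 mm from the hinge axis, 5 mm off the hinge plane, 50 mm to the slicer's -x side of the middle. A good place to push. Its z axis is square to the face, outwards (up when shut); its y axis points to the hinge.
- pan: Steel food pan 192 x 176 x 65 mm, open, standing under the slicer's spout. Origin: centre of its underside. Bystander.
- tub: Clear food tub with a green lid, 200 x 140 x 83 mm, on the right. Origin: centre of its underside. Bystander.
- bottle: White squeeze bottle with a red nozzle, 62 mm across, 190 mm high. Origin: centre of its underside. Bystander.
- knife: Chef's knife about 295 mm long with a black handle, lying on the yellow cutting board on the left. Origin: on its underside where handle and blade meet. Bystander.

How it is judged (in metres and radians):
On the way:
1. the disc has dropped home on the driving lugs: origin lower than 129 mm above the table and within 3 mm of the drive's axis, level within 0.04 rad (z of disc in the frame of slicer below 0.129 m and horizontal distance between disc and slicer below 0.003 m and angle between disc's own z axis and vertical below 0.04 rad), for 0.2 s.
At the end, for the whole second after the job is handed in: The disc is home on the drive (origin lower than 129 mm above the table, within 3 mm of the axis, level within 0.04 rad) and at rest, and the lid is shut (joint below 0.03 rad) (all of step 1 and value of joint lid below 0.03 rad and linear speed of disc below 0.02 m/s); the robot touches nothing.
It fails at once if the robot touches the steel blade with more than 1.5 N (contact force between blade and the fingers above 1.5 N or contact force between blade and the arm above 1.5 N).
It fails at once if the pan, the tub, the bottle or the knife is moved by more than 25 mm (distance of any of pan, tub, bottle, knife from where it was at the start of the episode above 0.025 m).
It also fails if it takes over 64 s, if anything falls off the work surface, if the arm or the gripper's body presses on something with over 40 N, if the wrist force passes 120 N, or if a joint passes its speed limit or range.

ROBOT

A 6-joint arm with a two-finger parallel gripper is mounted at the origin on the work surface. World frame = base frame: x ahead of the robot, y to its left, z up, the work surface at z = 0. Lengths are in mm, angles in rad, forces in N, time in s.
With the tool pointing down it reaches from about 275 to 975 mm from the base axis. Payload 8.4 kg.
Tool frame: the origin (TCP) lies at the very end of the fingers, on their centre line; the grasp point (between the pads) lies 19 mm behind it; z points along the fingers, y is the line along which they close (so a half turn about z gives the same grasp; the last joint's range is limited). The gripper opens to 92 mm and grips with 3 to 60 N. Pads are 20 mm wide; open, the fingers measure 128 mm over their backs; the gripper's body (75 mm by 189 mm) begins 69 mm behind the grasp point.
Start: joints at [-0.002, 0.353, 1.633, -0, 1.155, -0.002], TCP at [625.002, -0, 214.583] pointing down, gripper open.
Joint ranges: [-2.63, 2.63], [-0.92, 2.1], [0.06, 2.66], [-1.3, 4.44], [0, 2.69], [-3.02, 3.02]. Speed limits (rad/s): [2.22, 2.22, 2.79, 3.14, 3.14, 3.14].

INTERFACE

Orientations are given as a unit quaternion [w, x, y, z].
In Python, from plant import * gives the robot as it stands. The module is installed in compiled form; this text tells all that it offers.
- The arm moves only by the shell command python3 -m creep 'ROWS'. ROWS is JSON, a list of rows, each a list of 7 numbers: the shift along the tool's x, y, z each as a share of 0.2 m, from -1 to 1, then the turn, a rotation vector about the tool's x, y, z each as a share of 360 degrees, from -1 to 1, then the closure in counts, from 0 (fully open) to 255 (shut). In form: [[x, y, z, wx, wy, wz, claw], ...]. A call has 1 to 20 rows; each row is the pose to reach, as a shift and turn from the pose commanded when the call began, along the tool's axes at that moment, turning the shorter way round; what a row does not reach only later rows make up. A row lasts 1/12 s, in which the tool goes at most 41.7 mm and 7.16 degrees, less where a joint would pass 70% of its speed; a pose out of reach is approached as far as the arm can. A call with a number of a shift or a turn outside -1 to 1 is refused whole. A call with a gripper value outside its range is refused whole. The fingers move at their own pace and stop on an object; the grip force is fixed at half the most. Time passes only in rows, so rows that repeat a pose let the fingers close. It gives the time, the measured TCP pose, the force, the opening and the grip force at its end, in the units of the state.
- get_obs(): the state, without advancing time (a new reading comes with each control period).
- capture(name): name is "scene" or "side" or "wrist"; returns a dict with "color" (400x640x3 uint8, red, green, blue), "range_z" (400x640 float32, mm along the optical axis (not along the pixel's ray), 0 where there is no reading), "fx", "fy", "cx", "cy" (pixels), "R" (3x3) and "t" (3): a world point X has camera coordinates R X + t; the wrist camera has in their place "hand_eye" (4x4, takes a point from camera to tool coordinates, whose origin is the TCP and whose axes are the flange's). Camera axes: x right, y down, z forward; pixel columns grow to the right and rows downward; lengths in mm; the calibration is good to about 2 mm. A picture is of the moment at which its call begins: read the wrist's pose just before it.
- sign_off(): hands the job in; it is judged then, once.
The state is a dict: "time_s": time; "joint_positions": joint angles; "dq": joint speeds; "effort": joint torques, N m; "eef_pos": TCP position; "eef_rot": TCP orientation; "contact_force": force on the tool from outside, world axes, zero at the start; "torque": the same for the moment, N m; "gripper_width": finger opening in mm; "grasp_force": force on a finger pad.
Only numpy, scipy, OpenCV 4.12 (cv2) and the standard library are available. Lean on these libraries where they do the work, as an engineer would, in place of code of your own. Each camera call takes 0.05 s, during which the arm holds its last target. There are 200 camera calls.

## Working session

There is one attempt and no reset: what is moved stays moved. The work goes in short steps, Python scripts to look and compute and a shell command to move; the robot and the scene stay as the last step left them, time stands still between calls to the robot, and variables do not carry over. Pictures are saved under pics/ and viewed, at most 10 in all, crops included, and the job is handed in when it is done.

```bash
mkdir -p pics
cat > h.py <<'E'
from plant import *
import numpy as np, cv2
def world(c,T=None):
    z=c["range_z"]; v,u=np.mgrid[:400,:640]
    P=np.stack([(u-c["cx"])/c["fx"]*z,(v-c["cy"])/c["fy"]*z,z],-1)
    if "R" in c: return (P-c["t"])@np.array(c["R"])
    P=P@c["hand_eye"][:3,:3].T+c["hand_eye"][:3,3]
    return P@T[0].T+T[1]
def quatR(q):
    from scipy.spatial.transform import Rotation as r
    return r.from_quat([q[1],q[2],q[3],q[0]]).as_matrix()
E
python3 - <<'E'
from h import *
o=get_obs(); print(o["eef_pos"],o["eef_rot"])
for n in("scene","side"):
    c=capture(n); cv2.imwrite(f"pics/{n}1.png",c["color"][:,:,::-1]); np.savez(f"{n}1.npz",W=world(c),**c)
    print(n, -np.array(c["R"]).T@c["t"], np.array(c["R"])[2])
E
```

```text
[6.24511404e+02 1.03589974e-02 2.13885756e+02] [-4.86124073e-04  7.07122253e-01  7.07090991e-01 -4.61645985e-04]
scene [ 635.78356916 -450.1987047  1532.27705399] [-0.0643716   0.2997174  -0.95185386]
side [ 917.26294323 -652.19190285 1259.86875575] [-0.27762394  0.46689234 -0.83960496]
```

View pics/scene1.png

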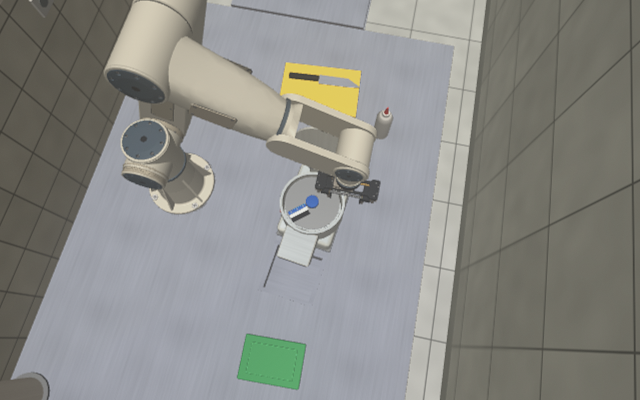

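View pics/side1.png

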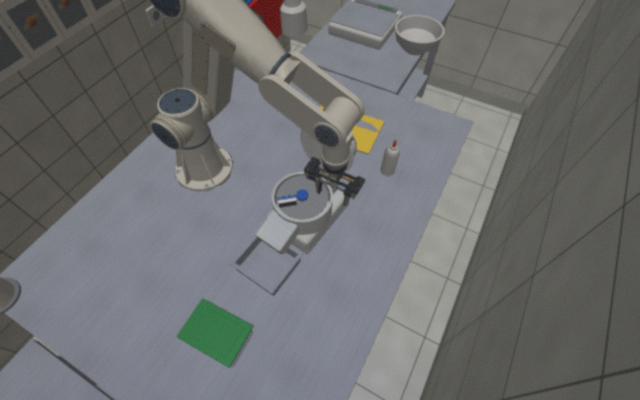

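The scene view shows the chamber at about (313,202), with its blue hub at (313,202) and the carrier with its blade at about (299,213). The spout points down-left to the pan at (290,285). The gripper hides the lid area. In the side view the hub is at (302,195) and the carrier at (287,199).

Run:
```python
from h import *
for n in("scene","side"):
    d=np.load(f"{n}1.npz"); W=d["W"];C=d["color"].astype(int); 
    b=(C[...,2]>C[...,0]+50)&(C[...,2]>C[...,1]+30)&(W[...,2]>150)&(W[...,2]<215)
    b&=(np.abs(W[...,0]-550)<250)&(np.abs(W[...,1])<250)
    P=W[b]; hub=P[(P[:,2]>188)]; print(n,b.sum(),P.mean(0),len(hub),np.median(hub,0) if len(hub) else 0)
    np.set_printoptions(precision=0,suppress=True)
    lo=P[P[:,2]<188]; print("carrier",lo.mean(0),lo.min(0),lo.max(0))
    # rim points
    z=W[...,2]; m=(abs(z-185)<4)&(np.hypot(W[...,0]-P[:,0].mean(),W[...,1]-P[:,1].mean())<170)&~b
    Q=W[m]; 
    from scipy.optimize import least_squares
    hc=np.median(hub,0)[:2] if len(hub) else P.mean(0)[:2]
    r=np.hypot(*(Q[:,:2]-hc).T); Q=Q[(r>90)&(r<125)]
    s=least_squares(lambda p:np.hypot(Q[:,0]-p[0],Q[:,1]-p[1])-p[2],[*hc,105],loss='soft_l1'); print("rim",s.x,len(Q))
    g=(C[...,1]>C[...,0]+40)&(C[...,1]>C[...,2]+30)&(z>50)&(z<120)&(W[...,1]<0); print("tub",W[g].mean(0),W[g].min(0),W[g].max(0))
    h=hc
    for a,bx in (("above230",(z>225)&(z<440)&(np.hypot(W[...,0]-h[0],W[...,1]-h[1])<260)),):
        print(a,W[bx].mean(0),W[bx].min(0),W[bx].max(0),bx.sum())
s=cv2.imread("pics/scene1.png")[140:300,220:420]; a=cv2.resize(s,None,fx=2.9,fy=2.9,interpolation=cv2.INTER_CUBIC)
s=cv2.imread("pics/side1.png")[140:300,240:320]; b=cv2.resize(s,None,fx=2.5,fy=2.9,interpolation=cv2.INTER_CUBIC)
cv2.imwrite("pics/crop1.png",np.hstack([a,b]))
```

```text
scene 185 [505.60517631 -38.60517052 192.41067148] 166 [513.26990633 -34.02404431 193.5869178 ]
carrier [487. -44. 182.] [452. -84. 174.] [518.  -1. 188.]
rim [520. -29. 103.] 420
tub [ 500. -545.   81.] [ 398. -616.   69.] [ 600. -472.   91.]
above230 [583.  36. 353.] [436. -43. 227.] [720. 133. 440.] 1687
side 140 [509. -41. 193.] 138 [516. -38. 193.]
carrier [486. -56. 187.] [473. -71. 187.] [500. -41. 187.]
rim [522. -31. 104.] 348
tub [ 504. -549.   81.] [ 402. -618.   72.] [ 601. -476.   89.]
above230 [599.  22. 332.] [431. -44. 225.] [722. 164. 440.] 1903
```

View pics/crop1.png

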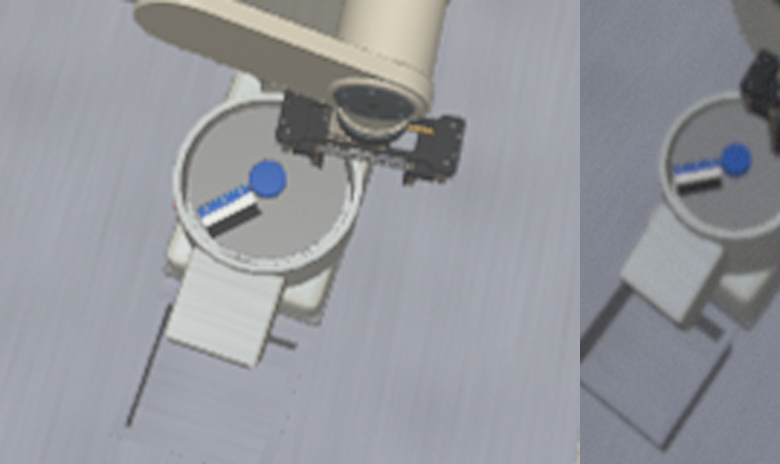

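```bash
python3 -m creep '[[-0.5,0,-0.3,0,0,0,0],[-1,-0.3,-1,0,0,0,0],[-1,-0.5,-1,0,0,0,0],[-1,-0.5,-1,0,0,0,0],[-1,-0.5,-1,0,0,0,0],[-1,-0.5,-1,0,0,0,0],[-1,-0.5,-1,0,0,0,0],[-1,-0.5,-1,0,0,0,0],[-1,-0.5,-1,0,0,0,0],[-1,-0.5,-1,0,0,0,0],[-1,-0.5,-1,0,0,0,0]]'
python3 - <<'E'
from h import *
o=get_obs(); T=(quatR(o["eef_rot"]),o["eef_pos"]); print(o["time_s"],T)
ims=[]
for n in("scene","wrist"):
    c=capture(n); np.savez(f"{n}2.npz",W=world(c,T),**c); ims.append(c["color"][:,:,::-1])
    if n=="wrist": print(c["hand_eye"])
a=cv2.resize(ims[0][90:290,200:440],(720,600),interpolation=cv2.INTER_CUBIC)
cv2.imwrite("pics/s2.png",a);cv2.imwrite("pics/w2.png",ims[1])
E
```

```text
time_s: 1.02
eef_pos: [525.0, -198.8, 412.5]
eef_rot: [-0.001, 0.707, 0.707, -0.0]
contact_force: [0.2, -0.0, 0.1]
gripper_width: 91.8
grasp_force: 0.0
1.0167 (array([[-4.91009555e-04,  9.99997064e-01, -2.37291515e-03],
       [ 9.99998612e-01,  4.94785036e-04,  1.59074790e-03],
       [ 1.59191731e-03, -2.37213079e-03, -9.99995919e-01]]), array([ 525.04454987, -198.81631065,  412.499884  ]))
[[ 6.05295355e-04 -9.62233181e-01 -2.72225897e-01  7.69498458e+01]
 [ 9.99999731e-01  6.95057597e-04 -2.33307303e-04 -6.79525917e-01]
 [ 4.13708706e-04 -2.72225682e-01  9.62233343e-01 -1.71204292e+02]
 [ 0.00000000e+00  0.00000000e+00  0.00000000e+00  1.00000000e+00]]
```

View pics/s2.png

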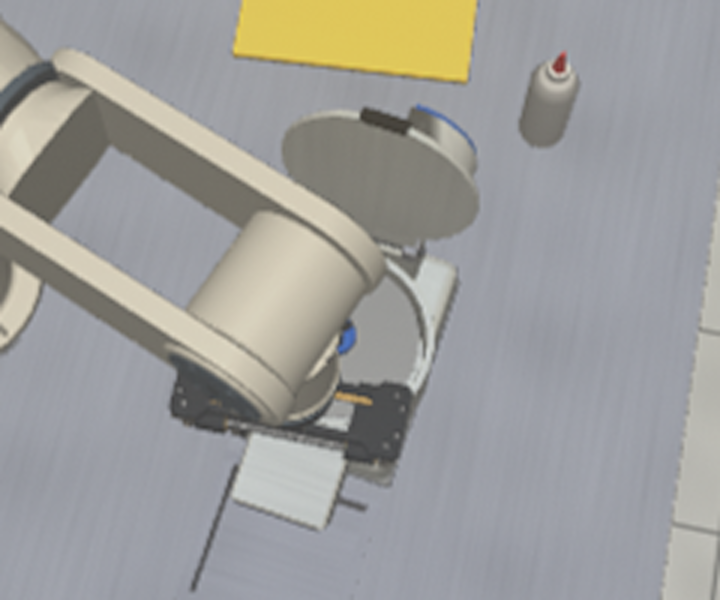

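View pics/w2.png

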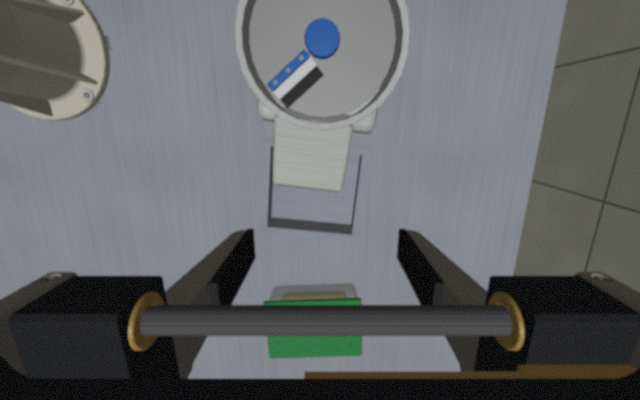

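The crop shows the lid standing open, with its lip at (385,120), the hinge at (410,245) and the hopper on the +x side. The wrist view shows the hub at (322,38), the blue carrier running to (280,85), and the white/black blade strip on its lower right.

Run:
```python
from h import *
from scipy.optimize import least_squares
np.set_printoptions(precision=1,suppress=True)
d=np.load("wrist2.npz"); W=d["W"];C=d["color"].astype(int)
b=(C[...,2]>C[...,0]+50)&(C[...,2]>C[...,1]+30)&(W[...,2]>150)&(W[...,2]<215)
P=W[b]; hub=P[P[:,2]>190]; hc=hub.mean(0); lo=P[P[:,2]<189.5]
lo=lo[np.hypot(*(lo[:,:2]-hc[:2]).T)>26]
print("hub",hc,len(hub),"carrier",lo.mean(0),np.median(lo[:,2]),np.degrees(np.arctan2(*(lo.mean(0)-hc)[[1,0]])), "r",np.ptp(np.hypot(*(lo[:,:2]-hc[:2]).T)))
u,s,v=np.linalg.svd(lo[:,:2]-lo[:,:2].mean(0)); print("axis",np.degrees(np.arctan2(v[0,1],v[0,0])))
r=np.hypot(*(W[...,:2]-hc[:2]).transpose(2,0,1)); m=(r>94)&(r<118)&(abs(W[...,2]-185)<3)
Q=W[m]; s=least_squares(lambda p:np.hypot(Q[:,0]-p[0],Q[:,1]-p[1])-p[2],[*hc[:2],105],loss='soft_l1');print("rim",s.x,len(Q))
# spout + walls: print pan extents
m=(W[...,1]<-130)&(W[...,1]>-260)&(W[...,2]>70)&(W[...,0]>380)&(W[...,0]<650); Q=W[m]; print("spout",Q.mean(0),Q.min(0),Q.max(0))
Q2=Q[(Q[:,1]<-155)&(Q[:,1]>-200)&(Q[:,2]>85)]; 
if len(Q2): print(cv2.minAreaRect(Q2[:,:2].astype(np.float32)))
d=np.load("scene2.npz"); W=d["W"]
m=np.zeros((400,640),bool); 
poly=np.array([[300,140],[330,125],[380,130],[440,150],[470,195],[440,228],[400,225],[340,190],[295,160]])/3.0+[200,90]
mm=np.zeros((400,640),np.uint8); cv2.fillPoly(mm,[np.int32(poly)],1); Q=W[mm>0]; Q=Q[(Q[:,2]>200)&(Q[:,2]<440)]
c=np.median(Q,0)
for _ in range(4):
    n=np.linalg.svd(Q-Q.mean(0),full_matrices=False)[2][2]; e=(Q-Q.mean(0))@n; Q=Q[abs(e)<6]
n*=np.sign(n[1]); print("lid",len(Q),Q.mean(0),Q.min(0),Q.max(0),n, "std",e.std(),"hingedir yaw",np.degrees(np.arctan2(n[1],n[0]))-90, "tilt past vertical",np.degrees(np.arcsin(n[2])))
```

```text
hub [507.1 -37.1 195.4] 1459 carrier [529.1  -5.8 180.9] 180.79956374584395 54.89528960626985 r 1.868293069486434
axis -23.506157988514214
rim [516.1 -30.  103.6] 1548
spout [ 522.  -177.2  492.1] [ 437.8 -233.9   77.4] [ 611.3 -130.   541.2]
((524.53076171875, -177.5052032470703), (44.98666000366211, 173.54150390625), 89.99913787841797)
lid 1286 [543.7 108.1 333.6] [444.9  89.9 239.3] [632.7 123.9 416.2] [ 0.1  1.  -0.1] std 1.3865087721117353 hingedir yaw -7.198951548656936 tilt past vertical -6.37569326679693
```

Run:
```python
from h import *
np.set_printoptions(precision=1,suppress=True)
d=np.load("wrist2.npz"); C=d["color"].astype(int); H=d["hand_eye"]
o=get_obs(); R=quatR(o["eef_rot"]);p=np.array(o["eef_pos"])
def plane(uv,z):
    uv=np.atleast_2d(uv).astype(float)
    D=np.c_[(uv[:,0]-d["cx"])/d["fx"],(uv[:,1]-d["cy"])/d["fy"],np.ones(len(uv))]@(R@H[:3,:3]).T
    O=R@H[:3,3]+p; return O+D*((z-O[2])/D[:,2])[:,None]
b=((C[...,2]>C[...,0]+50)&(C[...,2]>C[...,1]+30)); b[140:]=0
n,l,st,ce=cv2.connectedComponentsWithStats(b.astype(np.uint8))
for i in range(1,n):
    if st[i,4]<40: continue
    print(st[i],ce[i])
    v,u=np.where(l==i); 
    for z in(195,192):
        Q=plane(np.c_[u,v],z)[:,:2]; w=np.linalg.svd(Q-Q.mean(0),full_matrices=False)[2][0]
        print(z,Q.mean(0),cv2.minAreaRect(Q.astype(np.float32)),"axis",np.degrees(np.arctan2(w[1],w[0])))
k=(C.max(2)<60); 
W=d["W"]; print("plate z",np.median(W[60:80,340:380,2]), "hub z",np.median(W[33:43,316:328,2]))
```

```text
[ 305   18   35   40 1067] [321.7  37.7]
195 [518.5 -26.9] ((518.6239013671875, -27.146820068359375), (41.428035736083984, 42.038841247558594), 29.891220092773438) axis -88.07456859159075
192 [518.4 -26.2] ((518.5759887695312, -26.415279388427734), (41.74772644042969, 42.363224029541016), 29.890901565551758) axis -88.07456859159078
[268  50  41  40 404] [288.3  69.7]
195 [476.6 -62.8] ((476.2723388671875, -63.07297134399414), (61.85930633544922, 10.475017547607422), 40.015586853027344) axis -139.99094501870047
192 [476.3 -62.3] ((475.897705078125, -62.61869430541992), (62.33663558959961, 10.555853843688965), 40.015594482421875) axis -139.99094501870047
plate z 181.31052906095587 hub z 196.38506312988858
```

```bash
python3 -m creep '[[0.768,-0.358,0.95,0,0,-0.111,255],[0.768,-0.358,0.95,0,0,-0.111,255],[0.768,-0.358,0.95,0,0,-0.111,255],[0.768,-0.358,0.95,0,0,-0.111,255],[0.768,-0.358,0.95,0,0,-0.111,255],[0.768,-0.358,0.95,0,0,-0.111,255],[0.768,-0.358,0.95,0,0,-0.111,255],[0.768,-0.358,0.95,0,0,-0.111,255],[0.768,-0.358,0.95,0,0,-0.111,255],[0.768,-0.358,0.95,0,0,-0.111,255],[0.768,-0.358,0.95,0,0,-0.111,255],[0.768,-0.358,0.95,0,0,-0.111,255]]'
python3 - <<'E'
from h import *
np.set_printoptions(precision=1,suppress=True)
o=get_obs();print(o["joint_positions"],o["gripper_width"]); T=(quatR(o["eef_rot"]),o["eef_pos"])
c=capture("wrist"); np.savez("w3.npz",W=world(c,T),**c); cv2.imwrite("pics/w3.png",c["color"][:,:,::-1])
E
```

```text
time_s: 2.12
eef_pos: [454.5, -47.1, 225.5]
eef_rot: [0.001, 0.424, 0.906, 0.0]
contact_force: [-0.8, -0.3, 0.3]
gripper_width: 13.7
grasp_force: 0.0
[-0.1  0.1  2.  -0.   1.1 -0.8] 13.67129868822818
```

View pics/w3.png

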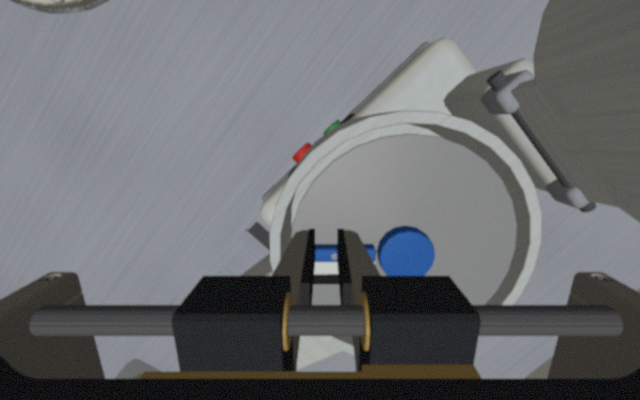

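The wrist view shows the fingers aligned with the carrier, which is seen between them at about (340,253). The hub is at (406,251). I'll refine the poses from this closer view.

```bash
cat >> h.py <<'E'
def wplane(d,uv,z,R,p):
    uv=np.atleast_2d(uv).astype(float); H=np.array(d["hand_eye"])
    D=np.c_[(uv[:,0]-d["cx"])/d["fx"],(uv[:,1]-d["cy"])/d["fy"],np.ones(len(uv))]@(R@H[:3,:3]).T
    O=R@H[:3,3]+p; return O+D*((z-O[2])/D[:,2])[:,None]
E
python3 - <<'E'
from h import *
np.set_printoptions(precision=1,suppress=True)
d=np.load("w3.npz"); C=d["color"].astype(int); o=get_obs(); R=quatR(o["eef_rot"]);p=np.array(o["eef_pos"]);print(p)
b=((C[...,2]>C[...,0]+50)&(C[...,2]>C[...,1]+30)).astype(np.uint8)
n,l,st,ce=cv2.connectedComponentsWithStats(b)
for i in range(1,n):
    if st[i,4]<40: continue
    v,u=np.where(l==i); z=195 if st[i,4]>1500 else 192
    Q=wplane(d,np.c_[u,v],z,R,p); L=(Q-p)@R
    print(st[i],ce[i],np.median(d["W"][l==i][:,2]),"world",Q.mean(0),"tool",L.mean(0),L.min(0),L.max(0))
W=d["W"]; hc=np.array([517,-29]);r=np.hypot(*(W[...,:2]-hc).transpose(2,0,1)); m=(r>94)&(r<118)&(abs(W[...,2]-185)<3)
from scipy.optimize import least_squares
Q=W[m]; s=least_squares(lambda q:np.hypot(Q[:,0]-q[0],Q[:,1]-q[1])-q[2],[*hc,105],loss='soft_l1');print("rim",s.x,len(Q))
E
```

```text
[454.3 -47.  225.4]
[ 379  227   56   50 2262] [406.  253.1] 195.99440135970633 world [515.6 -24.7 195. ] tool [-22.2  61.4  30.4] [-41.8  40.4  30.4] [-0.6 83.3 30.5]
[366 245  10  16  94] [370.8 251.9] 192.59367072458178 world [495.4 -42.  192. ] tool [-22.5  34.8  33.4] [-29.5  30.8  33.4] [-16.6  38.   33.4]
[314 246  24  16 320] [324.6 253.3] 192.93272869256685 world [468.6 -66.1 192. ] tool [-23.7  -1.2  33.4] [-30.4  -9.6  33.4] [-17.5   8.5  33.4]
rim [517.5 -26.6 103.2] 6757
```

```bash
python3 -m creep '[[0.02,0,0,0,0,0,255],[0.02,0,0.1,0,0,0,255],[0.02,0,0.15,0,0,0,255],[0.02,0,0.2,0,0,0,255],[0.02,0,0.207,0,0,0,255],[0.02,0,0.207,0,0,0,255],[0.02,0,0.207,0,0,0,255]]'
python3 - <<'E'
from math import *
d=27
for t in (4,8,12,16,20,24,28,32):
    a=radians(t); print(t,[round(-(60*sin(a)-d*cos(a)+d)/200,3),round(-(60*cos(a)+d*sin(a)-60)/200,3),round(-t/360,4)])
E
```

```text
time_s: 2.75
eef_pos: [451.0, -43.4, 183.4]
eef_rot: [0.0, 0.423, 0.906, 0.0]
contact_force: [-0.1, 0.1, -0.2]
gripper_width: 0.6
grasp_force: 0.0
4 [-0.021, -0.009, -0.0111]
8 [-0.043, -0.016, -0.0222]
12 [-0.065, -0.022, -0.0333]
16 [-0.088, -0.026, -0.0444]
20 [-0.111, -0.028, -0.0556]
24 [-0.134, -0.029, -0.0667]
28 [-0.157, -0.028, -0.0778]
32 [-0.179, -0.026, -0.0889]
```

```bash
python3 -m creep '[[-0.021,-0.009,0,0,0,-0.0111,255],[-0.043,-0.016,0,0,0,-0.0222,255],[-0.054,-0.019,0,0,0,-0.0278,255],[-0.065,-0.022,0,0,0,-0.0333,255],[-0.076,-0.024,0,0,0,-0.0389,255],[-0.088,-0.026,0,0,0,-0.0444,255],[-0.099,-0.027,0,0,0,-0.05,255],[-0.111,-0.028,0,0,0,-0.0556,255],[-0.122,-0.0285,0,0,0,-0.0611,255],[-0.134,-0.029,0,0,0,-0.0667,255],[-0.145,-0.0285,0,0,0,-0.0722,255],[-0.157,-0.028,0,0,0,-0.0778,255],[-0.157,-0.028,0,0,0,-0.0778,255]]'
cat > chk.py <<'E'
from h import *
np.set_printoptions(precision=1,suppress=True)
o=get_obs(); R=quatR(o["eef_rot"]);p=np.array(o["eef_pos"]);d=capture("wrist");W=world(d,(R,p))
print(np.array(o["joint_positions"]),o["torque"])
C=d["color"].astype(int)
b=((C[...,2]>C[...,0]+50)&(C[...,2]>C[...,1]+30)).astype(np.uint8)
n,l,st,ce=cv2.connectedComponentsWithStats(b)
for i in range(1,n):
    if st[i,4]<40: continue
    Q=W[l==i]; Q=Q[Q[:,2]>150]
    if len(Q)==0: continue
    Q=Q[abs(Q[:,2]-np.median(Q[:,2]))<4]
    L=(Q-p)@R; print(st[i],ce[i],"z",np.median(Q[:,2]),"world",Q.mean(0),"tool",L.mean(0))
r=np.hypot(*(W[...,:2]-[516.5,-26]).transpose(2,0,1)); print("plate z",np.median(W[(r>35)&(r<85)&(abs(W[...,2]-176)<12)][:,2]))
import sys
if len(sys.argv)>1: cv2.imwrite(sys.argv[1],d["color"][:,:,::-1])
E
python3 chk.py pics/w4.png
```

```text
time_s: 3.83
eef_pos: [467.3, -71.3, 183.9]
eef_rot: [0.001, 0.19, 0.982, -0.0]
contact_force: [0.5, 0.2, -0.2]
gripper_width: 0.6
grasp_force: 0.0
[-0.2  0.1  2.  -0.   1.  -1.3] [ 0. -0.  0.]
[287 255   7  17  49] [290.3 263. ] z 192.40772301162272 world [468.1 -95.7 192.3] tool [ -9.8 -22.4  -8.4]
[ 392  259   63   47 1215] [429.5 277.2] z 195.76719617087346 world [510.5 -16.  195.5] tool [-19.4  67.5 -11.5]
[365 269  18   7  75] [371.6 272.6] z 188.01059007795112 world [495.8 -50.5 188.1] tool [-18.7  29.9  -4.2]
plate z 181.12283684653497
```

```bash
python3 -m creep '[[-0.011,-0.005,0,0,0,-0.0056,255],[-0.021,-0.009,0,0,0,-0.0111,255],[-0.032,-0.013,0,0,0,-0.0167,255],[-0.043,-0.016,0,0,0,-0.0222,255],[-0.054,-0.019,0,0,0,-0.0278,255],[-0.065,-0.022,0,0,0,-0.0333,255],[-0.076,-0.024,0,0,0,-0.0389,255],[-0.088,-0.026,0,0,0,-0.0444,255],[-0.099,-0.027,0,0,0,-0.05,255],[-0.111,-0.028,0,0,0,-0.0556,255],[-0.111,-0.028,0,0,0,-0.0556,255]]'; python3 chk.py
```

```text
time_s: 4.8
eef_pos: [485.6, -84.6, 183.5]
eef_rot: [0.0, 0.017, 1.0, -0.0]
contact_force: [0.2, 0.6, -0.7]
gripper_width: 0.2
grasp_force: 0.0
[-0.2  0.2  1.9 -0.   1.  -1.7] [ 0.2 -0.  -0. ]
[284 254  10  20 106] [288.7 263.4] z 192.71777856916367 world [ 494.9 -108.   192.5] tool [-10.1 -23.1  -9. ]
[ 389  260   64   46 1116] [426.7 276.5] z 195.76146809254905 world [506.8 -19.3 195.4] tool [-18.9  66.  -11.9]
[365 270  15   6  60] [371.3 272.9] z 187.8942567269671 world [505.6 -55.4 187.8] tool [-18.9  29.9  -4.3]
plate z 181.0998468545286
```

```bash
python3 -m creep '[[-0.011,-0.005,0,0,0,-0.0056,255],[-0.021,-0.009,0,0,0,-0.0111,255],[-0.032,-0.013,0,0,0,-0.0167,255],[-0.043,-0.016,0,0,0,-0.0222,255],[-0.054,-0.019,0,0,0,-0.0278,255],[-0.065,-0.022,0,0,0,-0.0333,255],[-0.076,-0.024,0,0,0,-0.0389,255],[-0.088,-0.026,0,0,0,-0.0444,255],[-0.088,-0.026,0,0,0,-0.0444,255]]'; python3 chk.py pics/w5.png
```

```text
time_s: 5.6
eef_pos: [502.9, -90.3, 183.4]
eef_rot: [0.0, -0.121, 0.993, -0.0]
contact_force: [-0.4, -0.3, -0.5]
gripper_width: 0.3
grasp_force: 0.0
[-0.2  0.2  1.9  0.   1.  -2. ] [ 0.1 -0.  -0.1]
[282 254  13  20 153] [287.7 263.3] z 192.62295302597056 world [ 518.4 -110.8  192.4] tool [-10.1 -23.6  -9. ]
[ 388  259   63   47 1069] [424.2 275.6] z 195.654431755234 world [505.  -23.4 195.3] tool [-18.2  64.4 -11.9]
[365 270  13   6  46] [370.1 272.7] z 187.57628688039856 world [514.  -57.3 187.7] tool [-18.8  29.4  -4.3]
plate z 181.12086483314363
```

```bash
python3 -m creep '[[-0.011,-0.005,0,0,0,-0.0056,255],[-0.021,-0.009,0,0,0,-0.0111,255],[-0.032,-0.013,0,0,0,-0.0167,255],[-0.043,-0.016,0,0,0,-0.0222,255],[-0.054,-0.019,0,0,0,-0.0278,255],[-0.065,-0.022,0,0,0,-0.0333,255],[-0.076,-0.024,0,0,0,-0.0389,255],[-0.088,-0.026,0,0,0,-0.0444,255],[-0.088,-0.026,0,0,0,-0.0444,255]]'; python3 chk.py
```

```text
time_s: 6.4
eef_pos: [521.2, -91.0, 183.4]
eef_rot: [0.0, -0.258, 0.966, -0.0]
contact_force: [1.0, 0.8, 0.6]
gripper_width: 0.6
grasp_force: 0.0
[-0.2  0.2  1.9  0.   1.  -2.3] [ 0.1 -0.   0. ]
[282 249  15  20 198] [288.2 258.4] z 182.90203038134183 world [ 543.7 -106.2  182.6] tool [-11.9 -24.4   0.8]
[ 361  250   82   44 1611] [408.2 267.5] z 185.70935392386605 world [508.1 -33.2 185.4] tool [-17.5  56.7  -2. ]
plate z 171.1441543355785
```

```bash
python3 -m creep '[[-0.011,-0.005,0,0,0,-0.0056,255],[-0.021,-0.009,0,0,0,-0.0111,255],[-0.032,-0.013,0,0,0,-0.0167,255],[-0.043,-0.016,0,0,0,-0.0222,255],[-0.043,-0.016,0,0,0,-0.0222,255]]'; python3 chk.py pics/w6.png
```

```text
time_s: 6.87
eef_pos: [530.1, -89.5, 183.2]
eef_rot: [0.0, -0.325, 0.946, -0.0]
contact_force: [0.8, 0.1, 0.4]
gripper_width: 0.4
grasp_force: 0.0
[-0.2  0.3  1.9  0.   1.  -2.4] [ 0.2 -0.   0. ]
[284 234  18  20 232] [292.5 243. ] z 182.7883292519577 world [ 543.7 -105.6  182.6] tool [ -0.9 -21.1   0.6]
[ 358  249   85   45 1748] [405.  266.8] z 185.6422140655103 world [510.1 -36.  185.2] tool [-17.1  54.4  -1.9]
plate z 171.12020526609004
```

The disc is home: the plate, hub and carrier have all dropped 10 mm. Next I retreat upwards and turn the tool back.

```bash
python3 -m creep '[[0,0,-0.2,0,0,0,255],[0,0,-0.6,0,0,0,255],[0,0,-1,0,0,0.02,255],[0,0,-1,0,0,0.1,255],[0,0,-1,0,0,0.375,255],[0,0,-1,0,0,0.375,255],[0,0,-1,0,0,0.375,255],[0,0,-1,0,0,0.375,255],[0,0,-1,0,0,0.375,255],[0,0,-1,0,0,0.375,255],[0,0,-1,0,0,0.375,255],[0,0,-1,0,0,0.375,255],[0,0,-1,0,0,0.375,255],[0,0,-1,0,0,0.375,255],[0,0,-1,0,0,0.375,255],[0,0,-1,0,0,0.375,255],[0,0,-1,0,0,0.375,255],[0,0,-1,0,0,0.375,255],[0,0,-1,0,0,0.375,255],[0,0,-1,0,0,0.375,255]]'
python3 - <<'E'
from h import *
np.set_printoptions(precision=4,suppress=True)
o=get_obs(); p=np.array(o["eef_pos"]);R=quatR(o["eef_rot"]);print(p,R)
T=(R,p);c=capture("wrist");W=world(c,T)
r=np.hypot(*(W[...,:2]-[517,-27]).transpose(2,0,1));z=W[...,2]
Q=W[(r>35)&(r<85)&(abs(z-176)<14)]; print("plate",np.median(Q[:,2]),len(Q), np.linalg.lstsq(np.c_[Q[:,:2]-[517,-27],np.ones(len(Q))],Q[:,2],rcond=None)[0])
C=c["color"].astype(int);b=((C[...,2]>C[...,0]+50)&(C[...,2]>C[...,1]+30)).astype(np.uint8)
n,l,st,ce=cv2.connectedComponentsWithStats(b)
for i in range(1,n):
    if st[i,4]>100: print(st[i],np.median(W[l==i],0))
print("to lid approach", (R.T@(np.array([489,152,465])-p))/200)
E
```

```text
time_s: 8.58
eef_pos: [529.6, -89.6, 383.1]
eef_rot: [-0.0, 0.716, 0.698, -0.0]
contact_force: [-0.3, -0.5, -0.4]
gripper_width: 0.5
grasp_force: 0.0
[529.5817 -89.5918 383.1161] [[ 0.026   0.9997 -0.0002]
 [ 0.9997 -0.026   0.    ]
 [ 0.     -0.0002 -1.    ]]
plate 171.3891725841111 11575 [  0.007   -0.0179 172.0037]
[300 113  33  35 905] [518.2539 -25.8905 186.1967]
[320 148  23  47 340] [535.7972 -77.1969 183.2599]
to lid approach [ 1.2023 -0.2344 -0.4093]
```

```bash
python3 -m creep '[[0,-0.1,-0.2,0,0,0.016,255],[0,-0.23,-0.41,0,0,0.016,255],[0.1,-0.23,-0.41,0,0,0.016,255],[1,-0.23,-0.41,0,0,0.016,255],[1,-0.23,-0.41,0,0,0.016,255],[1,-0.23,-0.41,0,0,0.016,255],[1,-0.23,-0.41,0,0,0.016,255],[1,-0.23,-0.41,0,0,0.016,255],[1,-0.23,-0.41,0,0,0.016,255],[1,-0.23,-0.41,0,0,0.016,255],[1,-0.23,-0.41,0,0,0.016,255]]'
python3 - <<'E'
from h import *
np.set_printoptions(precision=3,suppress=True)
o=get_obs(); p=np.array(o["eef_pos"]);R=quatR(o["eef_rot"]);print(p,R)
print("to 1", (R.T@(np.array([489,152,465])-p))/200,"to 2", (R.T@(np.array([489,152,370])-p))/200)
E
```

```text
time_s: 9.55
eef_pos: [487.2, 110.3, 465.1]
eef_rot: [0.0, 0.747, 0.664, -0.0]
contact_force: [0.5, -0.2, -0.6]
gripper_width: 0.5
grasp_force: 0.0
[487.23  110.331 465.138] [[ 0.117  0.993 -0.   ]
 [ 0.993 -0.117 -0.001]
 [-0.001 -0.    -1.   ]]
to 1 [ 0.208 -0.016  0.001] to 2 [ 0.208 -0.016  0.476]
```

```bash
python3 -m creep '[[0.22,-0.02,0,0,0,0,255],[0.22,-0.02,0,0,0,0,255],[0.22,-0.02,0,0,0,0,255],[0.22,-0.02,0.2,0,0,0,255],[0.22,-0.02,0.4,0,0,0,255],[0.22,-0.02,0.47,0,0,0,255],[0.22,-0.02,0.47,0,0,0,255],[0.22,-0.02,0.47,0,0,0,255]]'
python3 - <<'E'
from h import *
np.set_printoptions(precision=3,suppress=True)
o=get_obs(); p=np.array(o["eef_pos"]);R=quatR(o["eef_rot"]);print(p)
c=capture("side"); cv2.imwrite("pics/side7.png",cv2.resize(c["color"][80:280,220:460,::-1],(720,600)))
sx=np.array([.992,-.125,0]);sy=np.array([.125,.992,0]);z=np.array([0,0,1.]);H=np.array([532.5,96,190])
for th in (1.68,1.6,1.5,1.4,1.3,1.2,1.1,1.0,.9,.8,.7,.6,.5,.4,.3,.2,.1,0):
    s=180 if th>.6 else 180-(.6-th)/.6*20
    t=H-50*sx+s*(-np.cos(th)*sy+np.sin(th)*z)+5*(np.sin(th)*sy+np.cos(th)*z)+10*sy
    print(th,t,(R.T@(t-p))/200)
E
```

```text
time_s: 10.22
eef_pos: [488.6, 153.9, 371.4]
eef_rot: [-0.0, 0.748, 0.664, -0.0]
contact_force: [-0.3, -1.0, 1.0]
gripper_width: 0.4
grasp_force: 0.0
[488.598 153.915 371.364]
1.68 [487.223 136.561 368.383] [-0.087  0.003  0.015]
1.6 [485.432 122.342 369.777] [-0.159  0.003  0.008]
1.5 [483.182 104.487 369.903] [-0.249  0.002  0.007]
1.4 [480.942  86.708 368.231] [-0.338  0.002  0.016]
1.3 [478.734  69.185 364.778] [-0.426  0.001  0.033]
1.2 [476.579  52.09  359.579] [-0.513  0.001  0.059]
1.1 [474.501  35.596 352.685] [-0.596  0.     0.094]
1.0 [472.519  19.867 344.166] [-0.675 -0.     0.136]
0.9 [470.653   5.061 334.107] [-0.75  -0.001  0.187]
0.8 [468.922  -8.676 322.608] [-0.819 -0.001  0.244]
0.7 [467.344 -21.205 309.783] [-0.882 -0.002  0.309]
0.6 [465.933 -32.401 295.762] [-0.938 -0.002  0.379]
0.5 [465.07  -39.251 279.086] [-0.973 -0.002  0.462]
0.4 [464.437 -44.272 262.104] [-0.998 -0.002  0.547]
0.3 [464.034 -47.472 245.015] [-1.014 -0.002  0.632]
0.2 [463.856 -48.882 228.012] [-1.021 -0.002  0.717]
0.1 [463.898 -48.552 211.281] [-1.019 -0.002  0.801]
0 [464.15 -46.55 195.  ] [-1.009 -0.002  0.883]
```

View pics/side7.png

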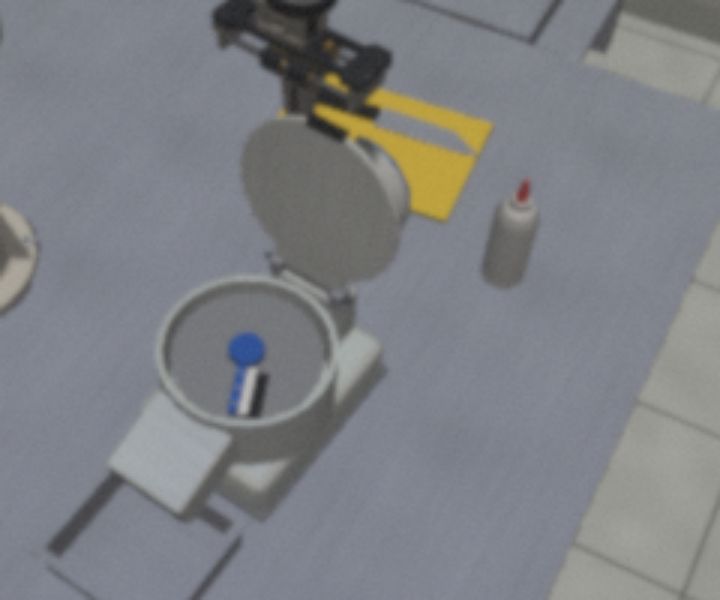

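The side view shows the fingers (330,110) behind the upper-left half of the lid and the disc sitting home. Now I push the lid over.

```bash
python3 -m creep '[[-0.087,0.003,0.01,0,0,0,255],[-0.12,0.003,0.008,0,0,0,255],[-0.159,0.003,0.008,0,0,0,255],[-0.205,0.002,0.007,0,0,0,255],[-0.249,0.002,0.007,0,0,0,255],[-0.294,0.002,0.01,0,0,0,255],[-0.338,0.002,0.016,0,0,0,255],[-0.382,0.002,0.024,0,0,0,255],[-0.426,0.001,0.033,0,0,0,255],[-0.47,0.001,0.045,0,0,0,255],[-0.513,0.001,0.059,0,0,0,255],[-0.555,0,0.075,0,0,0,255],[-0.596,0,0.094,0,0,0,255],[-0.636,0,0.114,0,0,0,255],[-0.675,0,0.136,0,0,0,255],[-0.713,0,0.161,0,0,0,255],[-0.75,-0.001,0.187,0,0,0,255],[-0.785,-0.001,0.215,0,0,0,255],[-0.819,-0.001,0.244,0,0,0,255],[-0.819,-0.001,0.244,0,0,0,255]]'
python3 - <<'E'
from h import *
np.set_printoptions(precision=3,suppress=True)
o=get_obs(); p=np.array(o["eef_pos"]);R=quatR(o["eef_rot"]);print(p)
c=capture("side"); cv2.imwrite("pics/side8.png",cv2.resize(c["color"][80:280,220:460,::-1],(720,600)))
sx=np.array([.992,-.125,0]);sy=np.array([.125,.992,0]);z=np.array([0,0,1.]);H=np.array([532.5,96,190])
for th in (.8,.7,.6,.5,.4,.3,.2,.1,.05,0,-.02):
    s=180 if th>.6 else 180-(.6-th)/.6*20
    t=H-50*sx+s*(-np.cos(th)*sy+np.sin(th)*z)+5*(np.sin(th)*sy+np.cos(th)*z)+10*sy
    print(th,t,(R.T@(t-p))/200)
E
```

```text
time_s: 11.93
eef_pos: [468.0, -8.6, 320.7]
eef_rot: [-0.001, 0.748, 0.664, -0.001]
contact_force: [0.2, -0.3, 0.1]
gripper_width: 0.6
grasp_force: 0.0
[467.99   -8.572 320.66 ]
0.8 [468.922  -8.676 322.608] [ 0.     0.005 -0.01 ]
0.7 [467.344 -21.205 309.783] [-0.063  0.004  0.054]
0.6 [465.933 -32.401 295.762] [-0.119  0.004  0.125]
0.5 [465.07  -39.251 279.086] [-0.154  0.004  0.208]
0.4 [464.437 -44.272 262.104] [-0.179  0.004  0.293]
0.3 [464.034 -47.472 245.015] [-0.195  0.004  0.378]
0.2 [463.856 -48.882 228.012] [-0.202  0.005  0.463]
0.1 [463.898 -48.552 211.281] [-0.2    0.005  0.547]
0.05 [463.998 -47.755 203.074] [-0.196  0.005  0.588]
0 [464.15 -46.55 195.  ] [-0.19   0.005  0.628]
-0.02 [464.225 -45.956 191.813] [-0.187  0.005  0.644]
```

View pics/side8.png

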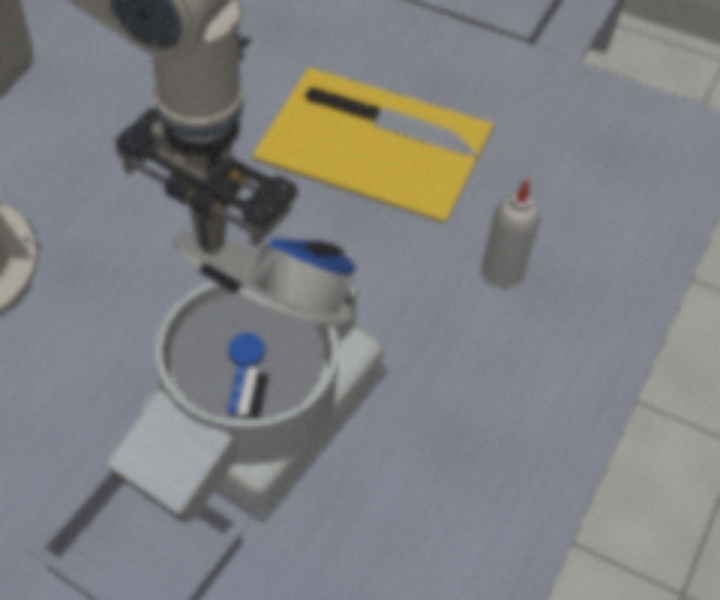

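The lid is about half shut. The fingertips are on its bare half at (208,245), and the gripper is clear of the hopper at (310,270). I'll carry on down.

```bash
python3 -m creep '[[-0.032,0.004,0.02,0,0,0,255],[-0.063,0.004,0.054,0,0,0,255],[-0.092,0.004,0.09,0,0,0,255],[-0.119,0.004,0.125,0,0,0,255],[-0.137,0.004,0.166,0,0,0,255],[-0.154,0.004,0.208,0,0,0,255],[-0.167,0.004,0.25,0,0,0,255],[-0.179,0.004,0.293,0,0,0,255],[-0.187,0.004,0.335,0,0,0,255],[-0.195,0.004,0.378,0,0,0,255],[-0.199,0.004,0.42,0,0,0,255],[-0.202,0.005,0.463,0,0,0,255],[-0.201,0.005,0.505,0,0,0,255],[-0.2,0.005,0.547,0,0,0,255],[-0.198,0.005,0.57,0,0,0,255],[-0.196,0.005,0.588,0,0,0,255],[-0.194,0.005,0.605,0,0,0,255],[-0.192,0.005,0.615,0,0,0,255],[-0.192,0.005,0.615,0,0,0,255]]'
```

```text
time_s: 13.57
eef_pos: [465.5, -45.4, 199.1]
eef_rot: [-0.0, 0.747, 0.664, -0.0]
contact_force: [0.7, -0.1, 0.3]
gripper_width: 0.2
grasp_force: 0.0
```

```bash
python3 -m creep '[[0,0,0.005,0,0,0,255],[0,0,0.01,0,0,0,255],[0,0,0.015,0,0,0,255],[0,0,0.015,0,0,0,255],[0,0,0.015,0,0,0,255]]'; python3 -m creep '[[0,0,0.004,0,0,0,255],[0,0,0.008,0,0,0,255],[0,0,0.008,0,0,0,255]]'
```

```text
time_s: 13.98
eef_pos: [465.7, -45.6, 196.4]
eef_rot: [0.0, 0.747, 0.664, 0.0]
contact_force: [-0.4, 0.3, 0.2]
gripper_width: 0.6
grasp_force: 0.0
time_s: 14.23
eef_pos: [465.7, -45.6, 195.3]
eef_rot: [0.0, 0.747, 0.664, 0.0]
contact_force: [-2.9, -0.1, 7.3]
gripper_width: 0.2
grasp_force: 3.8
```

```bash
python3 -m creep '[[0,0,0.004,0,0,0,255],[0,0,0.006,0,0,0,255],[0,0,0.006,0,0,0,255]]'
```

```text
time_s: 14.48
eef_pos: [465.8, -45.7, 195.3]
eef_rot: [0.0, 0.747, 0.664, 0.0]
contact_force: [-7.6, 1.1, 20.4]
gripper_width: 0.4
grasp_force: 10.4
```

It is now firmly on the stop: the height stays at 195.3 mm while the force rises. I'll lift off and check.

```bash
python3 -m creep '[[0,0,-0.1,0,0,0,255],[0,0,-0.4,0,0,0,255],[0,0,-0.9,0,0,0,255],[-0.4,0,-0.9,0,0,0,255],[-0.8,0,-0.9,0,0,0,255],[-0.8,0,-0.9,0,0,0,255],[-0.8,0,-0.9,0,0,0,255],[-0.8,0,-0.9,0,0,0,255],[-0.8,0,-0.9,0,0,0,255],[-0.8,0,-0.9,0,0,0,255],[-0.8,0,-0.9,0,0,0,255]]'
python3 - <<'E'
from h import *
np.set_printoptions(precision=4,suppress=True)
o=get_obs(); p=np.array(o["eef_pos"]);R=quatR(o["eef_rot"])
for n in("wrist","scene","side"):
    c=capture(n);W=world(c,(R,p))
    r=np.hypot(*(W[...,:2]-[517,-27]).transpose(2,0,1)); Q=W[(r<90)&(abs(W[...,2]-197)<12)]
    if len(Q)>100:
        Q=Q[((Q[:,:2]-[517,-27])@[.992,-.125])<-8]
        sy=(Q[:,:2]-[517,-27])@[.125,.992]; sxx=(Q[:,:2]-[517,-27])@[.992,-.125]
        print(n,len(Q),np.linalg.lstsq(np.c_[sxx,sy,np.ones(len(Q))],Q[:,2],rcond=None)[0])
E
```

```text
time_s: 15.4
eef_pos: [446.7, -203.4, 372.7]
eef_rot: [-0.001, 0.747, 0.664, -0.0]
contact_force: [-0.9, 0.1, 0.0]
gripper_width: 0.4
grasp_force: 0.0
wrist 6284 [ -0.      -0.0009 196.1473]
scene 947 [ -0.0009  -0.0011 194.5068]
side 715 [  0.0024   0.0003 194.512 ]
```

The lid is flat, with a slope of about 0.001 and its top at 195 mm. That is fully shut, so I'm handing in.

```bash
python3 -c "from plant import *; print(sign_off())"
```

```text
the job is handed in; nothing more can be done
None
```

The disc dropped home on the lugs, the lid is fully shut and the robot is clear of everything; I handed the job in at about 15.6 s, and no verdict was returned.

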